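# Clear the banding wheel into the drying tray

### The job

Pick up the pull hook, catch its claw over the front lip of the yellow tray and drag the tray forward until it is completely out from under the drying rack, then stand the hook back on its green mat, near the middle. Next lift every small vase off the free-spinning banding wheel and stand them all upright in the tray. Last, start the drying fan: push the timer knob right down, turn it clockwise to the red mark while it is held down, and let it spring up; leave the glass tumbler and the brush beside the timer where they are.

Things in the scene. Friction and masses are not known exactly. Their poses are not given: they have to be found in the camera images.
- rack: fixed dark steel drying rack with open front and sides: 300 mm deep (its x), 342 mm wide (its y), four corner posts 12 mm thick, wire top with bars 160 to 170 mm above the bench. Origin: bench level, centre of its footprint. Its open front faces its own -x (roughly the robot's left); the front edge lies at x = -0.15 in its frame
- tray: loose yellow sheet-metal tray standing on the bench under the rack: 200 mm (its x) by 260 mm (its y), 45 mm high, walls and floor 5 mm thick, open top, 0.6 kg. Origin: centre of its underside; axes roughly those of the rack, so its front lip is the wall at its x = -0.1. At the start the lip is 40 to 70 mm inside the rack's front edge
- hook: loose pull hook that stands by itself, 0.35 kg. Wooden handle 100 mm long (x), 24 mm wide (y), reaching up to 74 mm, on a black foot 100 x 50 mm, 8 mm thick. A 12 mm square steel bar runs along its +x at 58 to 70 mm height to a red claw plate 6 mm thick (x), 40 mm wide (y) at x = +0.160, that points down and ends 15 mm above the level of the foot's underside. Origin: centre of the foot's underside, under the middle of the handle. Starts on the green mat
- mat: flat green mat on the bench, 160 x 110 mm, so thin that things on it stand at bench level, the hook's place. Origin: its centre; x along its length
- wheel_base: fixed foot of the banding wheel (potter's hand turntable). Origin: bench level, on the turning axis. The disc on it is aluminium, 280 mm in diameter, its top 50 mm above the bench
- wheel (a joint): angle of the banding wheel's disc (rad, counter-clockwise from above); it spins freely with next to no friction and carries the vases round
- timer: fixed grey drying-fan timer box 100 x 100 x 50 mm. Origin: centre of its underside. On its top face a black mark at its +x (off) and a red mark 1.2 rad clockwise (seen from above) from that
- knob_top (a point): centre of the top face of the timer's orange knob (96 mm above the bench when not pressed). The knob is a bar 60 mm long (this point's x, white pointer at +x), 14 mm wide, 26 mm tall, on a round black skirt 66 mm wide which lies 26 to 34 mm below this point and turns and sinks with it
- timer_press (a joint): how far the timer knob is pushed down (m): 0 to 0.009, sprung back up; about 3 N to start, 9 N at the bottom. It counts as pressed beyond 0.005
- timer_turn (a joint): angle of the timer knob (rad), growing clockwise from above, 0 = pointer at the black mark, 1.2 = pointer at the red mark, stop at 2.2; stays where it is left
- vase0: small white bottle vase with blue bands (one of up to four, all alike; None if absent): round foot and belly about 71 mm wide up to 45 mm above its underside, tapering to a straight neck 45 mm wide from 66 to 94 mm, flared rim 53 mm wide at the top, 105 mm tall, 0.28 kg, most of the weight in the foot. Origin: centre of its underside, z up along the neck. Starts standing on the banding wheel's disc
- vase1: small white bottle vase with blue bands (one of up to four, all alike; None if absent): round foot and belly about 71 mm wide up to 45 mm above its underside, tapering to a straight neck 45 mm wide from 66 to 94 mm, flared rim 53 mm wide at the top, 105 mm tall, 0.28 kg, most of the weight in the foot. Origin: centre of its underside, z up along the neck. Starts standing on the banding wheel's disc
- vase2: small white bottle vase with blue bands (one of up to four, all alike; None if absent): round foot and belly about 71 mm wide up to 45 mm above its underside, tapering to a straight neck 45 mm wide from 66 to 94 mm, flared rim 53 mm wide at the top, 105 mm tall, 0.28 kg, most of the weight in the foot. Origin: centre of its underside, z up along the neck. Starts standing on the banding wheel's disc
- vase3: small white bottle vase with blue bands (one of up to four, all alike; None if absent): round foot and belly about 71 mm wide up to 45 mm above its underside, tapering to a straight neck 45 mm wide from 66 to 94 mm, flared rim 53 mm wide at the top, 105 mm tall, 0.28 kg, most of the weight in the foot. Origin: centre of its underside, z up along the neck. Starts standing on the banding wheel's disc
- tumbler: glass tumbler 68 mm wide, 85 mm tall, standing near the timer: a bystander, leave it alone. Origin: its underside
- brush: paint brush about 200 mm long, lying to the right of the timer as the robot sees it: a bystander, leave it alone. Origin: its underside

How it is judged (in metres and radians):
On the way, in this order (a step that is already met when the one before it is completed fails the run):
1. the hook pulls the tray (touching it, tray moved over 40 mm) (contact force between hook and tray above 0.3 N and distance of tray from where it was at the start of the episode above 0.04 m).
2. the tray is out from under the rack and the hook stands on its mat, let go (x of tray in the frame of rack below -0.235 m and angle between tray's own z axis and vertical below 0.05 rad and horizontal distance between hook and mat below 0.045 m and angle between hook's own z axis and vertical below 0.1 rad and height (world z) of hook below 0.01 m and contact force between hook and the fingers below 0.2 N), for 0.2 s.
3. every vase stands upright in the tray, let go (x of vase0 in the frame of tray between -0.08 and 0.08 m and y of vase0 in the frame of tray between -0.11 and 0.11 m and z of each of vase0, vase1, vase2, vase3 in the frame of tray below 0.015 m and angle between each of vase0, vase1, vase2, vase3's own z axis and vertical below 0.1 rad and contact force between each of vase0, vase1, vase2, vase3 and the fingers below 0.2 N and linear speed of each of vase0, vase1, vase2, vase3 below 0.05 m/s and x of vase1 in the frame of tray between -0.08 and 0.08 m and y of vase1 in the frame of tray between -0.11 and 0.11 m and x of vase2 in the frame of tray between -0.08 and 0.08 m and y of vase2 in the frame of tray between -0.11 and 0.11 m and x of vase3 in the frame of tray between -0.08 and 0.08 m and y of vase3 in the frame of tray between -0.11 and 0.11 m), for 0.2 s.
4. the timer knob is pushed down (value of joint timer_press above 0.005 m and value of joint timer_turn below 0.6 rad).
5. the knob is turned to the red mark while pushed down (value of joint timer_press above 0.004 m and value of joint timer_turn between 1.02 and 1.38 rad).
At the end, for the whole second after the job is handed in: Tray out of the rack (centre 235 mm or more in front of the rack's centre), hook upright within 45 mm of the mat's centre, all vases present upright (0.1 rad) on the tray floor, at rest, let go; timer knob within 0.18 rad of the red mark and sprung up (under 2 mm) (all of step 3 and x of tray in the frame of rack below -0.235 m and angle between tray's own z axis and vertical below 0.05 rad and horizontal distance between hook and mat below 0.045 m and angle between hook's own z axis and vertical below 0.1 rad and height (world z) of hook below 0.01 m and value of joint timer_turn between 1.02 and 1.38 rad and value of joint timer_press below 0.002 m); the robot touches nothing.
It fails at once if the tumbler or the brush is shifted by more than 30 mm (distance of any of tumbler, brush from where it was at the start of the episode above 0.03 m).
Of vase0, vase1, vase2, vase3 only 2 to 4 are there at a start; the rules pass over those that are not, and their reading is None.
At some moment in a run one of vase0, vase1, vase2, vase3 may be knocked a few centimetres aside while the robot is not near it.
It also fails if it takes over 210 s, if anything falls off the work surface, if the arm or the gripper's body presses on something with over 40 N, if the wrist force passes 120 N, or if a joint passes its speed limit or range.

### The arm

A 6-joint arm with a two-finger parallel gripper is mounted at the origin on the work surface. World frame = base frame: x ahead of the robot, y to its left, z up, the work surface at z = 0. Lengths are in mm, angles in rad, forces in N, time in s.
With the tool pointing down it reaches from about 350 to 775 mm from the base axis. Payload 7.3 kg.
Tool frame: the origin (TCP) lies at the very end of the fingers, on their centre line; the grasp point (between the pads) lies 19 mm behind it; z points along the fingers, y is the line along which they close (so a half turn about z gives the same grasp; the last joint's range is limited). The gripper opens to 92 mm and grips with 3 to 60 N. Pads are 19 mm wide; open, the fingers measure 130 mm over their backs; the gripper's body (75 mm by 190 mm) begins 47 mm behind the grasp point.
Start: joints at [-1.434, 0.342, 1.524, -0, 1.275, -0.146], TCP at [146.521, -504.159, 226.741] pointing down, gripper open.
Joint ranges: [-2.53, 2.53], [-0.77, 2.02], [0.04, 2.7], [-1, 4.14], [0.28, 2.66], [-3.11, 3.11]. Speed limits (rad/s): [2.57, 2.57, 3.14, 3.14, 3.14, 3.14].

### API

Orientations are given as [roll, pitch, yaw] about the fixed x, y, z axes, in that order (R = Rz(yaw) Ry(pitch) Rx(roll)).
In Python, from plant import get_obs, capture, close_job gives the robot as it stands. The module is installed in compiled form; this text tells all that it offers.
- The arm moves only by the shell command python3 -m handwheel 'ROWS'. ROWS is JSON, a list of rows, each a list of 3 entries, a list of its own where there are three numbers: the turn, a rotation vector about the tool's x, y, z in degrees, then the shift along the tool's x, y, z in m, then the opening, from 0 (shut) to 1 (fully open). A call has 1 to 12 rows; each row is the pose to reach, as a shift and turn from the pose commanded when the call began, along the tool's axes at that moment; what a row does not reach only later rows make up. A row lasts 1/10 s, in which the tool goes at most 50 mm and 8.59 degrees, less where a joint would pass 70% of its speed; a pose out of reach is approached as far as the arm can. A call with a gripper value outside its range is refused whole. The fingers move at their own pace and stop on an object; the grip force is fixed at half the most. Time passes only in rows, so rows that repeat a pose let the fingers close. It gives the time, the measured TCP pose, the force, the opening and the grip force at its end, in the units of the state.
- get_obs(): the state, without advancing time (a new reading comes with each control period).
- capture(name): name is "side" or "top" or "wrist"; returns a dict with "image" (420x560x3 uint8, red, green, blue), "depth" (420x560 float32, mm along the optical axis (not along the pixel's ray), 0 where there is no reading), "fx", "fy", "cx", "cy" (pixels), "k1" (the pictures are not rectified: a ray, as slopes to the right and down, at radius r is drawn at 1 + k1 r^2 times it, then the intrinsics apply), "camera_from_world" (4x4, takes a point from world to camera coordinates). Camera axes: x right, y down, z forward; pixel columns grow to the right and rows downward; lengths in mm; the calibration is good to about 2 mm. A picture is of the moment at which its call begins.
- close_job(): hands the job in; it is judged then, once.
The state is a dict: "time": time; "joint_positions": joint angles; "dq": joint speeds; "tau": joint torques, N m; "tool_pos": TCP position; "tcp_rot": TCP orientation; "contact_force": force on the tool from outside, world axes, zero at the start; "moment": the same for the moment, N m; "grip_width": finger opening in mm; "finger_force": force on a finger pad.
Only numpy, scipy, OpenCV 4.12 (cv2) and the standard library are available. Lean on these libraries where they do the work, as an engineer would, in place of code of your own. Each camera call takes 0.05 s, during which the arm holds its last target. There are 200 camera calls.

## Working session

There is one attempt and no reset: what is moved stays moved. The work goes in short steps, Python scripts to look and compute and a shell command to move; the robot and the scene stay as the last step left them, time stands still between calls to the robot, and variables do not carry over. Pictures are saved under pics/ and viewed, at most 14 in all, crops included, and the job is handed in when it is done.

```bash
mkdir -p pics
cat > h.py <<'E'
import numpy as np, cv2
from plant import get_obs, capture
def cap(n):
    c=capture(n); c['T']=np.array(c['camera_from_world'],float); return c
def save(c,f): cv2.imwrite('pics/'+f,cv2.cvtColor(c['image'],cv2.COLOR_RGB2BGR))
def rays(c,uv):
    uv=np.atleast_2d(np.array(uv,float)); K=np.array([[c['fx'],0,c['cx']],[0,c['fy'],c['cy']],[0,0,1.]])
    p=cv2.undistortPoints(uv[:,None],K,np.array([c['k1'],0,0,0,0.]))[:,0]
    return np.c_[p,np.ones(len(p))]
def onplane(c,uv,z):
    d=rays(c,uv)@c['T'][:3,:3]; o=-c['T'][:3,:3].T@c['T'][:3,3]
    return o+d*((z-o[2])/d[:,2])[:,None]
def bydepth(c,uv):
    uv=np.atleast_2d(np.array(uv,int)); r=rays(c,uv)*c['depth'][uv[:,1],uv[:,0]][:,None]
    return (r-c['T'][:3,3])@c['T'][:3,:3]
def hsv(c): return cv2.cvtColor(c['image'],cv2.COLOR_RGB2HSV)
E
python3 - <<'E'
from h import *
for n in ['top','side','wrist']:
    c=cap(n); save(c,n+'0.png'); print(n,c['T'].round(2).tolist(),c['fx'],c['cx'],c['cy'],c['k1'])
print(get_obs())
E
```

```text
top [[-0.02, -1.0, -0.01, -22.59], [-0.99, 0.02, -0.16, 580.02], [0.16, 0.01, -0.99, 1393.97], [0.0, 0.0, 0.0, 1.0]] 535.1350685186198 283.60412031702356 201.67912575260985 -0.2030339142559951
side [[-0.91, -0.4, 0.02, 504.6], [-0.25, 0.52, -0.82, 257.54], [0.32, -0.75, -0.58, 858.6], [0.0, 0.0, 0.0, 1.0]] 394.4573835857144 280.501555456907 211.21393050093667 -0.09210067351287556
wrist [[0.28, -0.96, -0.0, -523.94], [-0.93, -0.27, 0.26, -33.42], [-0.25, -0.07, -0.97, 390.85], [0.0, 0.0, 0.0, 1.0]] 297.3118877475776 276.5581534804574 213.18600197669642 -0.04902727740738506
{'time': 0.15, 'joint_positions': array([-1.43401685e+00,  3.42566489e-01,  1.52478898e+00,  6.56207111e-06,
        1.27545285e+00, -1.45979529e-01]), 'dq': array([ 6.51978556e-04, -2.20268140e-03, -1.70438957e-03, -1.40325148e-03,
       -4.37509914e-05, -8.27968959e-04]), 'tau': array([ 2.04846336e-03, -4.31470692e+01, -2.44350564e+01,  7.17417430e-02,
        5.37817448e-02, -9.15044006e-05]), 'tool_pos': array([ 146.46803657, -503.82370838,  226.20566053]), 'tcp_rot': array([-3.14039084e+00, -1.83040662e-04,  2.82756981e-01]), 'contact_force': array([0.20628398, 0.17670758, 0.72328672]), 'moment': array([-0.01396824,  0.02741064,  0.03194067]), 'finger_force': 0.0, 'grip_width': 91.58087874484154}
```

View pics/top0.png

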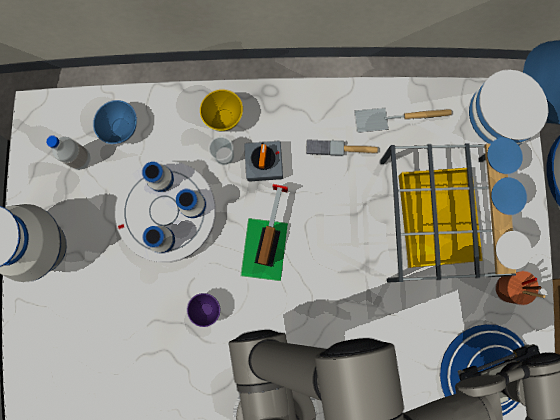

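View pics/side0.png

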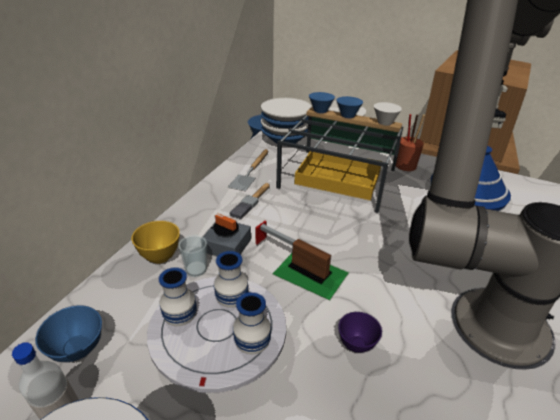

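The top view shows three vases at about (157,175), (190,200) and (157,237). The hook is on its mat at (268,245) with its claw at (281,187). The timer is at (263,160), the tumbler at (221,150) and the brush at (340,148). The rack spans x 385–490, with the tray lip at about x≈402.

```bash
cat > meas.py <<'E'
from h import *
def comp(m,amin=30):
    n,l,s,ce=cv2.connectedComponentsWithStats(m.astype(np.uint8)); 
    return [(l==i,s[i],ce[i]) for i in range(1,n) if s[i,4]>amin]
def rect(c,m,z):
    ys,xs=np.nonzero(m); P=onplane(c,np.c_[xs,ys],z)[:,:2].astype(np.float32)
    (cx,cy),(w,h),a=cv2.minAreaRect(P); 
    if w<h: w,h,a=h,w,a+90
    return np.round([cx,cy,w,h,a],1)
def rng(H,lo,hi): return cv2.inRange(H,np.array(lo),np.array(hi))>0
E
python3 - <<'E'
from meas import *
c=cap('top');H=hsv(c)
sel=lambda m,x0,x1,y0,y1:np.pad(m[y0:y1,x0:x1],((y0,420-y1),(x0,560-x1)))
m=sel(rng(H,(50,120,60),(75,255,255)),230,300,200,290); print('mat (with hook hidden)',rect(c,m,0))
m=sel(rng(H,(3,80,30),(18,230,160)),250,290,215,275)
for q in comp(m,40): print('handle',q[1],rect(c,q[0],74), bydepth(c,q[2]).round(0))
for s in [(0,10),(170,180)]:
  for q in comp(sel(rng(H,(s[0],150,80),(s[1],255,255)),265,300,175,200),8): print('claw',q[1],rect(c,q[0],70),onplane(c,q[2],70).round(1))
for q in comp(sel(rng(H,(5,180,150),(20,255,255)),245,285,135,180),8): print('knob',q[1],rect(c,q[0],96),onplane(c,q[2],96).round(1))
for q in comp(sel(rng(H,(18,150,80),(35,255,255)),380,500,150,280),200): print('tray',q[1],rect(c,q[0],40))
# whole tray by union
m=sel(rng(H,(18,150,80),(35,255,255)),380,500,150,280); print('tray all z45',rect(c,m,45),'z5',rect(c,m,5))
for n,z in (('45lip',45),):
  ys,xs=np.nonzero(m)
  for y in range(165,275,12):
    r=np.nonzero(m[y])[0]
    if len(r): print(y,r[0],r[-1],onplane(c,[r[0],y],45)[0,:2].round(0),onplane(c,[r[-1],y],45)[0,:2].round(0))
for q in comp(sel(rng(H,(100,120,30),(125,255,200)),110,215,155,260),20): print('vase',q[1],q[2],bydepth(c,q[2]).round(0),rect(c,q[0],105))
# rack corner posts/top, dark points depth 160-170
d=c['depth'];ys,xs=np.mgrid[130:290,375:510];P=bydepth(c,np.c_[xs.ravel(),ys.ravel()])
g=(P[:,2]>150)&(P[:,2]<185); print('rack top',cv2.minAreaRect(P[g][:,:2].astype(np.float32)),g.sum(),P[g].mean(0))
ys,xs=np.mgrid[100:300,90:240];P=bydepth(c,np.c_[xs.ravel(),ys.ravel()])
g=(P[:,2]>46)&(P[:,2]<54);Q=P[g][:,:2]; print('disc',cv2.minEnclosingCircle(Q.astype(np.float32)),Q.mean(0))
ys,xs=np.mgrid[130:190,240:290];P=bydepth(c,np.c_[xs.ravel(),ys.ravel()])
g=(P[:,2]>44)&(P[:,2]<56); print('timer',cv2.minAreaRect(P[g][:,:2].astype(np.float32)))
cv2.imwrite('pics/top_crop.png',cv2.resize(cv2.cvtColor(c['image'][130:290,230:500],cv2.COLOR_RGB2BGR),None,fx=2.9,fy=2.9,interpolation=cv2.INTER_CUBIC))
E
```

```text
mat (with hook hidden) [456.4  23.4 159.  108.6 172.1]
handle [258 226  17  39 389] [461.1  13.6  99.4  27.3 166.3] [[462.  15.  72.]]
claw [273 184  15   6  36] [616.9 -24.5  39.3   7.9  76.2] [[616.6 -25.4  70. ]]
knob [259 144   7  22  84] [698.3  20.9  57.5  12.2 172.6] [[694.2  21.6  96. ]]
tray [399 170  32  19 469] [ 635.6 -392.4   86.2   48.    92.8]
tray [434 172  34  16 481] [ 633.8 -495.8   94.5   41.3   91.9]
tray [ 401  191   33   42 1217] [ 547.  -395.1  112.7   84.1    1. ]
tray [ 435  190   37   42 1368] [ 5.484e+02 -4.974e+02  1.127e+02  9.650e+01  4.000e-01]
tray [438 233  36  32 997] [ 443.5 -499.1   96.8   81.7   91. ]
tray [405 235  31  33 886] [ 441.5 -400.2   86.7   79.1    3.3]
tray all z45 [ 556.5 -496.5  305.   287.6    3.5] z5 [ 562.2 -509.1  313.6  295.7    3.5]
177 399 466 [ 642. -349.] [ 639. -539.]
201 402 491 [ 575. -354.] [ 570. -607.]
213 403 476 [ 542. -355.] [ 538. -561.]
225 404 478 [ 510. -356.] [ 505. -564.]
237 405 479 [ 477. -357.] [ 472. -565.]
249 407 494 [ 445. -361.] [ 438. -606.]
261 408 473 [ 413. -363.] [ 407. -544.]
vase [143 162  20  
[... 270 characters left out ...]
2.1 220.4  53.4  52.8  89. ]
vase [186 202  20  16  38] [198.63157895 212.57894737] [[549. 190.  95.]] [547.2 189.2  61.2  19.9 125.8]
vase [143 226  21  21 200] [153.405 236.17 ] [[481. 293. 156.]] [486.5 306.7  53.7  52.1  89.5]
vase [165 235  10  17  33] [171.09090909 244.21212121] [[466. 262.  89.]] [465.4 259.2  46.1  10.7 153.3]
rack top ((551.2083129882812, -469.6958312988281), (380.21063232421875, 326.46710205078125), 0.6447595357894897) 3509 [ 524.50024628 -447.12153816  171.25203458]
disc ((612.8034057617188, 287.80206298828125), 319.2334899902344) [564.56635091 295.96931725]
timer ((678.8971557617188, 19.871200561523438), (139.993896484375, 100.38787841796875), 3.7925052642822266)
```

View pics/top_crop.png

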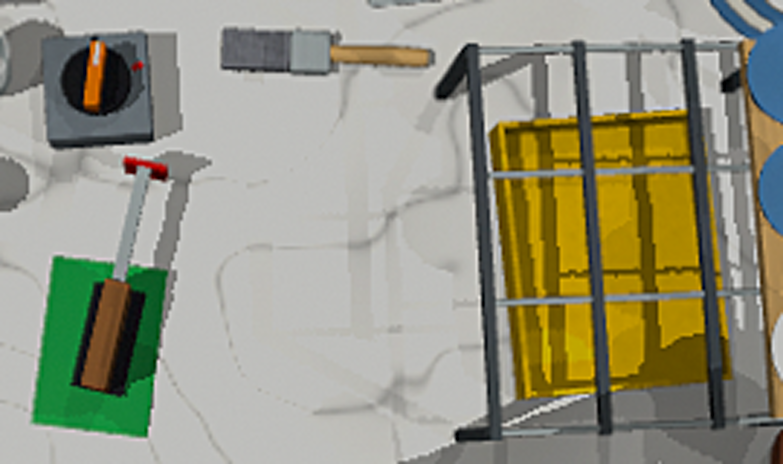

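The crop shows the hook (claw at (146,168)), the timer with its red mark at (137,67), the brush, and the tray's front lip, which runs from (497,128) to (522,395) under the rack.

```bash
cat > rel.py <<'E'
import sys
from h import *
from scipy.spatial.transform import Rotation as R
def rel(x,y,z,yaw):
    o=get_obs(); Rt=R.from_euler('xyz',o['tcp_rot']).as_matrix()
    G=R.from_euler('xyz',[np.pi,0,np.deg2rad(yaw)]).as_matrix()
    s=Rt.T@(np.array([x,y,z])-o['tool_pos'])/1000
    rv=np.rad2deg(R.from_matrix(Rt.T@G).as_rotvec())
    print('at',o['tool_pos'].round(1),np.rad2deg(o['tcp_rot']).round(2),'F',o['contact_force'].round(1),'w',round(o['grip_width'],1)); print('turn',rv.round(1).tolist(),'shift',s.round(4).tolist())
if __name__=='__main__': rel(*map(float,sys.argv[1:]))
E
python3 rel.py 476 9.5 200 166.2
python3 - <<'E'
from h import *
from scipy.spatial.transform import Rotation as R
from meas import *
c=cap('wrist');o=get_obs();Rt=R.from_euler('xyz',o['tcp_rot']).as_matrix()
p=-c['T'][:3,:3].T@c['T'][:3,3]; print('cam in tool',(Rt.T@(p-o['tool_pos'])).round(0),'fwd',(Rt.T@c['T'][2,:3]).round(2))
c=cap('top');H=hsv(c)
# rack front bar & posts: 
for p in [(393,147),(400,280),(399,279)]: print('bar',onplane(c,p,165).round(0))
for u,v in [(152.5,171.6),(186,199.3),(153.4,236.2)]: print('vase rim',onplane(c,[u,v],155).round(1))
E
```

```text
at [ 146.5 -503.9  226.3] [-1.7995e+02 -1.0000e-02  1.6210e+01] F [-0.2  0.3 -0.2] w 91.6
turn [-0.0, -0.1, -150.0] shift [0.4597, -0.401, 0.0267]
cam in tool [  69.   -0. -159.] fwd [-0.26 -0.    0.97]
bar [[ 695. -313.  165.]]
bar [[ 362. -315.  165.]]
bar [[ 365. -312.  165.]]
vase rim [[646.1 298.4 155. ]]
vase rim [[572.9 210.4 155. ]]
vase rim [[481.  292.5 155. ]]
```

```bash
M="python3 -m handwheel"; python3 -m handwheel '[[[0,0,-100],[0.46,-0.401,0.027],1],[[0,0,-100],[0.46,-0.401,0.027],1],[[0,0,-100],[0.46,-0.401,0.027],1],[[0,0,-100],[0.46,-0.401,0.027],1],[[0,0,-100],[0.46,-0.401,0.027],1],[[0,0,-100],[0.46,-0.401,0.027],1],[[0,0,-100],[0.46,-0.401,0.027],1],[[0,0,-100],[0.46,-0.401,0.027],1],[[0,0,-100],[0.46,-0.401,0.027],1],[[0,0,-100],[0.46,-0.401,0.027],1],[[0,0,-100],[0.46,-0.401,0.027],1],[[0,0,-100],[0.46,-0.401,0.027],1]]'; python3 rel.py 476 9.5 180 166.2
```

```text
time: 1.5
tool_pos: [471.3, 2.2, 200.3]
tcp_rot: [3.141, 0.001, 2.034]
contact_force: [1.3, -0.9, 0.1]
grip_width: 91.8
finger_force: 0.0
at [471.3   2.2 200.3] [1.7998e+02 4.0000e-02 1.1654e+02] F [ 1.3 -0.9  0.1] w 91.8
turn [0.0, 0.0, -49.7] shift [0.0044, 0.0074, 0.0203]
```

```bash
python3 -m handwheel '[[[0,0,-50],[0.001,0.001,0.02],1],[[0,0,-50],[0.001,0.001,0.02],1],[[0,0,-50],[0.001,0.001,0.02],1],[[0,0,-50],[0.001,0.001,0.02],1],[[0,0,-50],[0.001,0.001,0.02],1],[[0,0,-50],[0.001,0.001,0.02],1],[[0,0,-50],[0.001,0.001,0.02],1],[[0,0,-50],[0.001,0.001,0.02],1],[[0,0,-50],[0.001,0.001,0.02],1],[[0,0,-50],[0.001,0.001,0.02],1]]'; python3 rel.py 476 9.5 35 166.2
python3 - <<'E'
from meas import *
c=cap('wrist'); save(c,'wr1.png');H=hsv(c)
for q in comp(rng(H,(3,80,30),(18,230,200)),400): print('handle',q[1],rect(c,q[0],74),bydepth(c,q[2]).round(0))
for q in comp(rng(H,(0,150,80),(3,255,255))|rng(H,(174,150,80),(180,255,255)),60): print('claw',q[1],rect(c,q[0],70))
for q in comp(rng(H,(50,120,40),(75,255,255)),100): print('mat',q[1],rect(c,q[0],0))
E
```

```text
time: 2.5
tool_pos: [471.0, 1.5, 180.2]
tcp_rot: [-3.142, 0.0, 2.899]
contact_force: [0.5, 0.5, 0.1]
grip_width: 91.9
finger_force: 0.0
at [471.    1.5 180.2] [-180.      0.    166.11] F [0.5 0.5 0.1] w 91.9
turn [-0.0, 0.0, -0.1] shift [-0.003, 0.009, 0.1452]
handle [ 276  142   28  108 2852] [460.8  16.1  99.6  24.3 166.1] [[457.  17.  75.]]
claw [294 314   9  11  94] [589.5  -4.6  12.3   8.4 167.1]
mat [ 237  101  107  148 9144] [456.6  24.5 160.7 110.6 172. ]
```

View pics/wr1.png

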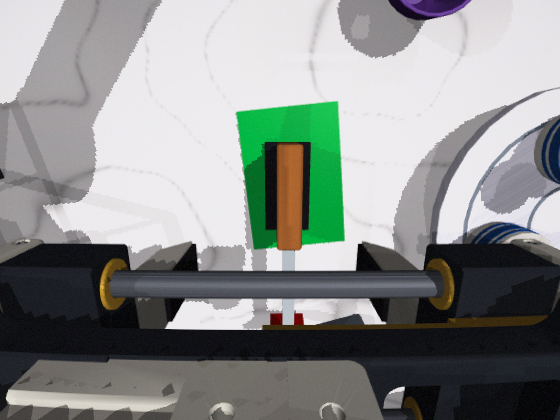

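The wrist view shows the hook handle at (289,195) on the mat. It lies along the image columns, so it is aligned with the fingers, and its centre is 11 mm off the tool line.

```bash
python3 -m handwheel '[[[0,0,0],[-0.002,0.012,0.06],1],[[0,0,0],[-0.002,0.012,0.06],1],[[0,0,0],[-0.002,0.012,0.09],1],[[0,0,0],[-0.002,0.012,0.12],1],[[0,0,0],[-0.002,0.012,0.145],1],[[0,0,0],[-0.002,0.012,0.145],1],[[0,0,0],[-0.002,0.012,0.145],0],[[0,0,0],[-0.002,0.012,0.145],0],[[0,0,0],[-0.002,0.012,0.145],0],[[0,0,0],[-0.002,0.012,0.145],0],[[0,0,0],[-0.002,0.012,0.145],0],[[0,0,0],[-0.002,0.012,0.145],0]]'; python3 rel.py 475 12.5 35 166.2
```

```text
time: 3.75
tool_pos: [475.9, 12.7, 35.5]
tcp_rot: [-3.142, 0.001, 2.901]
contact_force: [-0.4, -0.0, -0.2]
grip_width: 48.4
finger_force: 0.0
at [475.9  12.7  35.5] [-1.800e+02  3.000e-02  1.662e+02] F [-0.4 -0.  -0.2] w 48.4
turn [-0.0, 0.0, 0.0] shift [0.0008, -0.0004, 0.0005]
```

```bash
python3 -m handwheel '[[[0,0,0],[0,0,0],0],[[0,0,0],[0,0,0],0],[[0,0,0],[0,0,0],0],[[0,0,0],[0,0,0],0],[[0,0,0],[0,0,0],0],[[0,0,0],[0,0,0],0],[[0,0,0],[0,0,-0.01],0],[[0,0,0],[0,0,-0.02],0],[[0,0,0],[0,0,-0.035],0],[[0,0,0],[0,0,-0.05],0],[[0,0,0],[0,0,-0.06],0],[[0,0,0],[0,0,-0.06],0]]'; python3 rel.py 517 -130 95 93.3
```

```text
time: 4.95
tool_pos: [476.7, 12.6, 96.8]
tcp_rot: [3.141, 0.003, 2.901]
contact_force: [-0.5, -0.5, -3.4]
grip_width: 24.1
finger_force: 30.0
at [476.7  12.6  96.8] [179.98   0.19 166.21] F [-0.5 -0.5 -3.4] w 24.1
turn [0.1, 0.2, 72.9] shift [-0.0731, -0.1289, 0.002]
```

```bash
python3 -m handwheel '[[[0,0,8],[-0.008,-0.014,0],0],[[0,0,16],[-0.016,-0.028,0],0],[[0,0,24],[-0.024,-0.042,0],0],[[0,0,32],[-0.032,-0.056,0],0],[[0,0,40],[-0.04,-0.07,0],0],[[0,0,48],[-0.048,-0.085,0],0],[[0,0,56],[-0.056,-0.099,0],0],[[0,0,64],[-0.064,-0.113,0],0],[[0,0,73],[-0.073,-0.129,0],0],[[0,0,73],[-0.073,-0.129,0],0],[[0,0,73],[-0.073,-0.129,0],0],[[0,0,73],[-0.073,-0.129,0],0]]'; python3 rel.py 517.8 -228.3 88 93.3
python3 - <<'E'
from meas import *
c=cap('top'); H=hsv(c)
cv2.imwrite('pics/t2.png',cv2.resize(cv2.cvtColor(c['image'][130:330,250:500],cv2.COLOR_RGB2BGR),None,fx=3,fy=3,interpolation=cv2.INTER_CUBIC))
m=rng(H,(0,150,80),(4,255,255))|rng(H,(172,150,80),(180,255,255))
for q in comp(m,8): print('red',q[1],q[2].round(1),rect(c,q[0],130))
c=cap('side'); save(c,'s2.png')
E
```

```text
time: 6.15
tool_pos: [515.3, -129.2, 94.8]
tcp_rot: [-3.14, -0.001, 1.629]
contact_force: [0.4, 0.8, -3.0]
grip_width: 23.9
finger_force: 30.0
at [ 515.3 -129.2   94.8] [-1.7993e+02 -4.0000e-02  9.3340e+01] F [ 0.4  0.8 -3. ] w 23.9
turn [-0.1, -0.0, 0.0] shift [-0.0991, -0.0033, 0.0067]
red [378 209   4  16  34] [379.7 216.6] [ 523.4 -276.2   38.5    5.4    3.2]
red [118 225   6   4  15] [120.7 226.1] [510.5 386.5  13.5   6.7 107.3]
red [522 278  15   7  26] [529.6 281.1] [ 345.1 -666.1   43.     4.9  107. ]
```

View pics/t2.png

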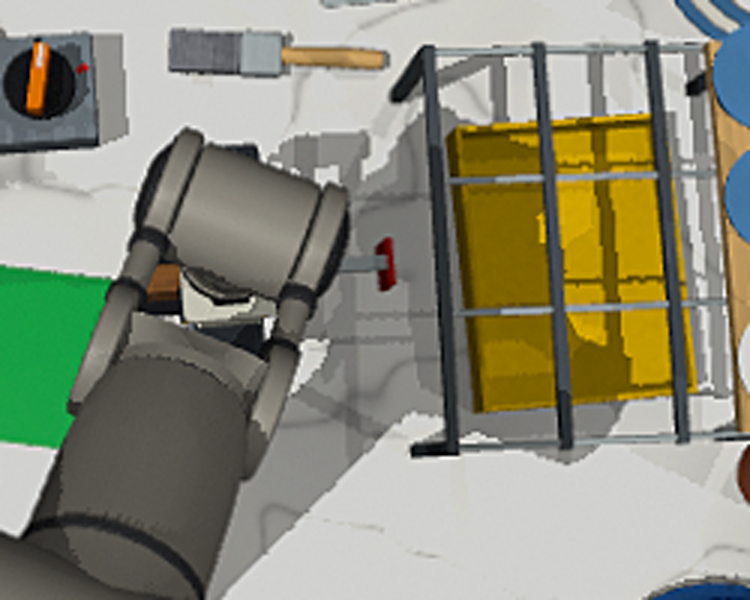

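View pics/s2.png

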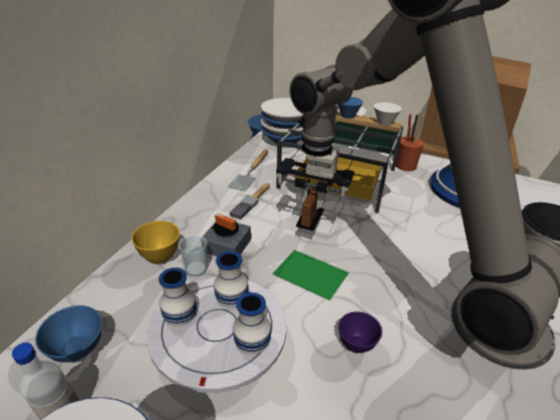

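The top crop shows the claw at crop (388,264), lined up with the middle of the tray lip and in front of the rack. In the side view the hook hangs level in the gripper.

```bash
python3 -m handwheel '[[[0,0,0],[-0.02,-0.002,0.004],0],[[0,0,0],[-0.05,-0.003,0.007],0],[[0,0,0],[-0.08,-0.003,0.007],0],[[0,0,0],[-0.099,-0.003,0.007],0],[[0,0,0],[-0.099,-0.003,0.007],0],[[0,0,0],[-0.099,-0.003,0.02],0],[[0,0,0],[-0.099,-0.003,0.03],0],[[0,0,0],[-0.099,-0.003,0.04],0],[[0,0,0],[-0.099,-0.003,0.047],0],[[0,0,0],[-0.099,-0.003,0.053],0],[[0,0,0],[-0.099,-0.003,0.053],0],[[0,0,0],[-0.099,-0.003,0.053],0]]'; python3 -m handwheel '[[[0,0,0],[0.005,0,0],0],[[0,0,0],[0.01,0,0],0],[[0,0,0],[0.015,0,0],0],[[0,0,0],[0.02,0,0],0],[[0,0,0],[0.025,0,0],0],[[0,0,0],[0.03,0,0],0],[[0,0,0],[0.035,0,0],0],[[0,0,0],[0.04,0,0],0],[[0,0,0],[0.04,0,0],0]]'; python3 rel.py 505 58 44 93.3
python3 - <<'E'
from meas import *
c=cap('top')
cv2.imwrite('pics/t3.png',cv2.resize(cv2.cvtColor(c['image'][130:330,250:500],cv2.COLOR_RGB2BGR),None,fx=3,fy=3,interpolation=cv2.INTER_CUBIC))
E
```

```text
time: 7.45
tool_pos: [518.5, -229.0, 42.2]
tcp_rot: [3.142, 0.0, 1.627]
contact_force: [-0.3, -0.0, -3.3]
grip_width: 24.0
finger_force: 30.0
time: 8.35
tool_pos: [516.1, -188.2, 42.3]
tcp_rot: [-3.141, -0.001, 1.627]
contact_force: [0.5, -1.1, -2.3]
grip_width: 24.0
finger_force: 30.0
at [ 516.1 -188.2   42.3] [-1.7999e+02 -3.0000e-02  9.3230e+01] F [ 0.5 -1.1 -2.3] w 24.0
turn [-0.0, -0.0, -0.1] shift [0.2464, 0.0028, -0.0016]
```

View pics/t3.png

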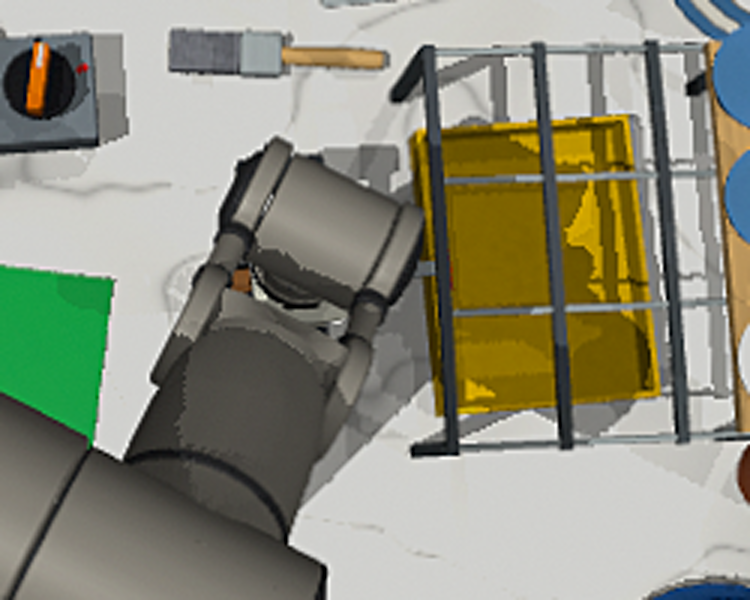

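The lip has moved from about crop x 455 to 415, so the claw has caught and the tray is following. I'll keep pulling.

```bash
python3 -m handwheel '[[[0,0,0],[0.005,0,0],0],[[0,0,0],[0.015,0,0],0],[[0,0,0],[0.027,0,0],0],[[0,0,0],[0.04,0,0],0],[[0,0,0],[0.053,0,0],0],[[0,0,0],[0.066,0,0],0],[[0,0,0],[0.08,0,0],0],[[0,0,0],[0.094,0,0],0],[[0,0,0],[0.108,0,0],0],[[0,0,0],[0.118,0,0],0],[[0,0,0],[0.124,0,0],0],[[0,0,0],[0.124,0,0],0]]';  python3 -m handwheel '[[[0,0,0],[0.005,0,0],0],[[0,0,0],[0.015,0,0],0],[[0,0,0],[0.027,0,0],0],[[0,0,0],[0.04,0,0],0],[[0,0,0],[0.053,0,0],0],[[0,0,0],[0.066,0,0],0],[[0,0,0],[0.08,0,0],0],[[0,0,0],[0.094,0,0],0],[[0,0,0],[0.108,0,0],0],[[0,0,0],[0.118,0,0],0],[[0,0,0],[0.124,0,0],0],[[0,0,0],[0.124,0,0],0]]'
python3 rel.py 505 58 44 93.3
cat > tray.py <<'E'
from meas import *
c=cap('top');H=hsv(c)
cv2.imwrite('pics/t4.png',cv2.resize(cv2.cvtColor(c['image'][130:330,250:500],cv2.COLOR_RGB2BGR),None,fx=3,fy=3,interpolation=cv2.INTER_CUBIC))
m=rng(H,(18,150,50),(35,255,255)); m[:,:270]=0; m[:135]=0;m[330:]=0
for q in comp(m,300): print('tray',q[1],rect(c,q[0],45))
E
python3 tray.py
```

```text
time: 9.6
tool_pos: [509.2, -64.2, 42.2]
tcp_rot: [-3.141, -0.0, 1.628]
contact_force: [-0.3, 0.1, -3.6]
grip_width: 23.9
finger_force: 30.0
time: 10.8
tool_pos: [502.1, 59.7, 42.1]
tcp_rot: [-3.141, -0.001, 1.627]
contact_force: [-0.3, -0.2, -3.0]
grip_width: 24.0
finger_force: 30.0
at [502.1  59.7  42.1] [-1.7998e+02 -4.0000e-02  9.3240e+01] F [-0.3 -0.2 -3. ] w 24.0
turn [-0.0, -0.0, -0.1] shift [-0.0019, 0.0028, -0.0019]
tray [ 298  175   82  101 7070] [ 515.9 -178.4  259.6  200.6    3.2]
```

View pics/t4.png

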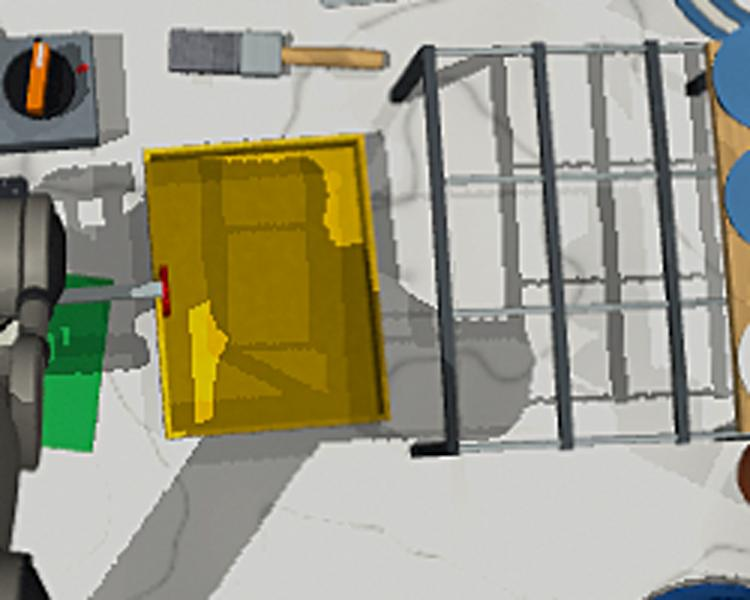

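The tray is fully out, with its centre at (516,-178) mm. The claw rests inside the lip at crop (165,290). Now I'll unhook it and take the hook back to the mat.

```bash
python3 -m handwheel '[[[0,0,0],[-0.006,0,0],0],[[0,0,0],[-0.006,0,0],0],[[0,0,0],[-0.006,0,-0.02],0],[[0,0,0],[-0.006,0,-0.045],0],[[0,0,0],[-0.006,0,-0.06],0],[[0,0,0],[-0.006,0,-0.06],0]]'; python3 rel.py 470.7 21 95 166.2
```

```text
time: 11.45
tool_pos: [504.1, 52.1, 104.1]
tcp_rot: [3.137, 0.0, 1.626]
contact_force: [0.1, -0.1, -3.9]
grip_width: 23.8
finger_force: 30.0
at [504.1  52.1 104.1] [1.7975e+02 2.0000e-02 9.3150e+01] F [ 0.1 -0.1 -3.9] w 23.8
turn [0.2, 0.2, -73.0] shift [-0.0292, -0.0351, 0.0089]
```

```bash
python3 -m handwheel '[[[0,0,-8],[-0.003,-0.004,0],0],[[0,0,-16],[-0.006,-0.008,0],0],[[0,0,-24],[-0.01,-0.012,0],0],[[0,0,-32],[-0.013,-0.015,0],0],[[0,0,-40],[-0.016,-0.02,0],0],[[0,0,-48],[-0.02,-0.024,0],0],[[0,0,-56],[-0.022,-0.027,0],0],[[0,0,-64],[-0.025,-0.03,0],0],[[0,0,-73],[-0.029,-0.035,0],0],[[0,0,-73],[-0.029,-0.035,0],0],[[0,0,-73],[-0.029,-0.035,0],0],[[0,0,-73],[-0.029,-0.035,0],0]]'; python3 rel.py 470.7 21 36 166.2
```

```text
time: 12.65
tool_pos: [469.4, 21.7, 101.8]
tcp_rot: [3.142, -0.0, 2.898]
contact_force: [-0.6, 0.7, -3.2]
grip_width: 24.0
finger_force: 30.0
at [469.4  21.7 101.8] [ 1.8000e+02 -2.0000e-02  1.6602e+02] F [-0.6  0.7 -3.2] w 24.0
turn [0.0, -0.0, -0.2] shift [-0.0015, -0.0003, 0.0658]
```

```bash
python3 -m handwheel '[[[0,0,0],[-0.001,0,0.02],0],[[0,0,0],[-0.001,0,0.04],0],[[0,0,0],[-0.001,0,0.055],0],[[0,0,0],[-0.001,0,0.06],0],[[0,0,0],[-0.001,0,0.064],0],[[0,0,0],[-0.001,0,0.066],0],[[0,0,0],[-0.001,0,0.066],0]]'; python3 rel.py 470.7 21 36 166.2
```

```text
time: 13.35
tool_pos: [470.6, 21.4, 36.5]
tcp_rot: [3.142, 0.001, 2.9]
contact_force: [0.1, -0.2, -4.0]
grip_width: 23.7
finger_force: 30.0
at [470.6  21.4  36.5] [1.8000e+02 4.0000e-02 1.6618e+02] F [ 0.1 -0.2 -4. ] w 23.7
turn [0.0, 0.0, -0.0] shift [-0.0001, -0.0003, 0.0005]
```

```bash
python3 -m handwheel '[[[0,0,0],[0,0,0.001],0],[[0,0,0],[0,0,0.0015],0],[[0,0,0],[0,0,0.0015],0],[[0,0,0],[0,0,0.0015],0.8],[[0,0,0],[0,0,0.0015],0.8],[[0,0,0],[0,0,0.0015],0.8],[[0,0,0],[0,0,0.0015],0.8],[[0,0,0],[0,0,0.0015],0.8],[[0,0,0],[0,0,0.0015],0.8],[[0,0,0],[0,0,0.0015],0.8],[[0,0,0],[0,0,0.0015],0.8]]';python3 -m handwheel '[[[0,0,0],[0,0,-0.01],0.8],[[0,0,0],[0,0,-0.03],0.8],[[0,0,0],[0,0,-0.06],1],[[0,0,0],[0,0,-0.1],1],[[0,0,0],[0,0,-0.14],1],[[0,0,0],[0,0,-0.18],1],[[0,0,0],[0,0,-0.2],1],[[0,0,0],[0,0,-0.2],1]]'
cat > hk.py <<'E'
from meas import *
c=cap('wrist');H=hsv(c)
for q in comp(rng(H,(3,80,30),(18,230,200)),400): print('handle',q[1],rect(c,q[0],74),bydepth(c,q[2]).round(0))
for q in comp(rng(H,(50,120,40),(75,255,255)),100): print('mat',q[1],rect(c,q[0],0))
E
python3 hk.py
python3 - <<'E'
from meas import *
c=cap('top');H=hsv(c);save(c,'t5.png')
# vase rims: blue blobs near the wheel
m=rng(H,(100,120,30),(125,255,200)); m[:,215:]=0;m[:155]=0;m[262:]=0;m[:,:110]=0
for q in comp(m,100): print('vase',q[2].round(1),onplane(c,q[2],155).round(1))
g=c['image'].astype(int)
print(get_obs()['time'])
E
```

```text
time: 14.45
tool_pos: [470.3, 21.4, 34.7]
tcp_rot: [-3.142, 0.0, 2.901]
contact_force: [0.2, 0.3, -1.0]
grip_width: 73.3
finger_force: 0.0
time: 15.25
tool_pos: [471.8, 21.3, 238.5]
tcp_rot: [3.141, 0.007, 2.901]
contact_force: [0.6, -0.1, 0.8]
grip_width: 91.8
finger_force: 0.0
handle [ 265  137   23   90 1977] [456.   24.9  98.8  23.9 166.7] [[452.  26.  75.]]
mat [ 227  108   94  127 6646] [456.3  24.5 160.3 110.3 171.9]
vase [152.6 171.6] [[646.1 298.3 155. ]]
vase [186.1 199.5] [[572.5 210.1 155. ]]
vase [153.3 236.1] [[481.2 292.8 155. ]]
15.35
```

View pics/t5.png

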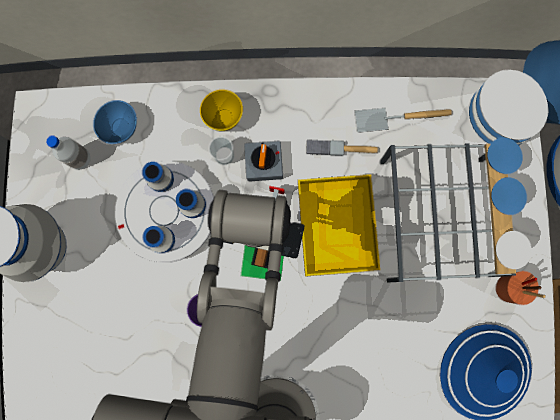

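The tray stands clear of the rack. The hook measures (456,25), on the mat's centre (456,24.5). The vases are unmoved, with rims at (153,172), (186,199) and (153,236). I'll take the nearest one first.

```bash
cat > vs.py <<'E'
from meas import *
import sys
zr=float(sys.argv[2]) if len(sys.argv)>2 else 155
c=cap(sys.argv[1]);H=hsv(c)
m=rng(H,(100,110,25),(125,255,210))
for q in comp(m,60):
    P=bydepth(c,np.argwhere(q[0])[:,::-1]); z=np.median(P[:,2])
    r=rect(c,q[0],zr)
    if 40<r[3] and r[2]<66: print('rim',q[1].tolist(),r,'z',z.round(0))
E
python3 rel.py 481 293 230 -176.8
```

```text
at [470.   21.4 234.9] [-1.800e+02  3.000e-02  1.662e+02] F [ 0.1  0.1 -1.5] w 91.7
turn [-0.0, 0.0, -17.0] shift [0.0541, 0.2664, 0.0048]
```

```bash
python3 -m handwheel '[[[0,0,-5],[0.008,0.04,0.004],1],[[0,0,-10],[0.018,0.085,0.005],1],[[0,0,-17],[0.026,0.13,0.005],1],[[0,0,-17],[0.036,0.175,0.005],1],[[0,0,-17],[0.045,0.22,0.005],1],[[0,0,-17],[0.054,0.266,0.005],1],[[0,0,-17],[0.054,0.266,0.005],1],[[0,0,-17],[0.054,0.266,0.005],1],[[0,0,-17],[0.054,0.266,0.005],1]]'; python3 rel.py 481 293 116 -176.8; python3 vs.py wrist; python3 hk.py|tail -1
```

```text
time: 16.25
tool_pos: [480.9, 291.6, 228.6]
tcp_rot: [-3.14, -0.002, -3.086]
contact_force: [0.8, -0.5, -0.2]
grip_width: 91.9
finger_force: 0.0
at [480.9 291.6 228.6] [-1.7992e+02 -1.3000e-01 -1.7683e+02] F [ 0.8 -0.5 -0.2] w 91.9
turn [-0.1, -0.1, -0.0] shift [-0.0005, 0.0016, 0.1126]
rim [248, 189, 66, 65, 1869] [481.2 295.2  54.1  53.6  59.4] z 157.0
mat [  36   90   84  135 4922] [456.5  23.3 160.3 110.4 171.9]
```

```bash
python3 -m handwheel '[[[0,0,0],[0,0.003,0.03],1],[[0,0,0],[0,0.003,0.06],1],[[0,0,0],[0,0.003,0.09],1],[[0,0,0],[0,0.003,0.105],1],[[0,0,0],[0,0.003,0.112],1],[[0,0,0],[0,0.003,0.112],1],[[0,0,0],[0,0.003,0.112],0],[[0,0,0],[0,0.003,0.112],0],[[0,0,0],[0,0.003,0.112],0],[[0,0,0],[0,0.003,0.112],0],[[0,0,0],[0,0.003,0.112],0],[[0,0,0],[0,0.003,0.112],0]]' && python3 -m handwheel '[[[0,0,0],[0,0,0],0],[[0,0,0],[0,0,0],0],[[0,0,0],[0,0,0],0],[[0,0,0],[0,0,0],0],[[0,0,0],[0,0,0],0]]'; python3 rel.py 434.5 -153 210 -176.8
```

```text
time: 17.55
tool_pos: [481.2, 295.7, 117.8]
tcp_rot: [3.142, 0.0, -3.086]
contact_force: [0.8, -0.4, 0.1]
grip_width: 51.7
finger_force: 30.0
time: 18.05
tool_pos: [481.2, 295.6, 117.8]
tcp_rot: [3.142, 0.0, -3.086]
contact_force: [1.0, 0.5, 3.5]
grip_width: 51.8
finger_force: 30.0
at [481.2 295.6 117.8] [ 1.800e+02  2.000e-02 -1.768e+02] F [1.  0.5 3.5] w 51.8
turn [0.0, 0.0, -0.0] shift [0.0717, -0.4453, -0.0922]
```

The grip width is 51.7 mm, which is more than the 45 mm neck, and the force is upward. That suggests the tips are on the shoulder, so I'll regrip a little higher.

```bash
python3 -m handwheel '[[[0,0,0],[0,0,0],0.75],[[0,0,0],[0,0,0],0.75],[[0,0,0],[0,0,0],0.75],[[0,0,0],[0,0,-0.006],0.75],[[0,0,0],[0,0,-0.006],0.75],[[0,0,0],[0,0,-0.006],0.75],[[0,0,0],[0,0,-0.006],0],[[0,0,0],[0,0,-0.006],0],[[0,0,0],[0,0,-0.006],0],[[0,0,0],[0,0,-0.006],0],[[0,0,0],[0,0,-0.006],0],[[0,0,0],[0,0,-0.006],0]]'
python3 - <<'E'
from h import *
c=cap('wrist'); save(c,'w6.png')
E
```

```text
time: 19.25
tool_pos: [481.1, 295.6, 123.6]
tcp_rot: [-3.141, -0.0, -3.086]
contact_force: [-0.1, 0.9, -0.7]
grip_width: 52.1
finger_force: 30.0
```

View pics/w6.png

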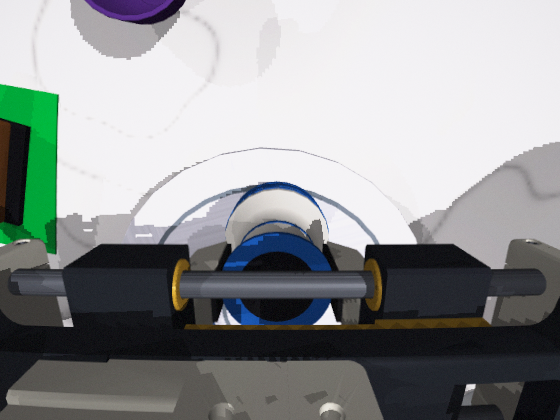

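The rim is at (275,280) between the fingers. They grip the flared rim because the pads are longer than the neck. I'll regrip lower so the rim sits well within the pads.

```bash
python3 -m handwheel '[[[0,0,0],[0,0,0],0.75],[[0,0,0],[0,0,0],0.75],[[0,0,0],[0,0,0],0.75],[[0,0,0],[0,0,0.012],0.75],[[0,0,0],[0,0,0.012],0.75],[[0,0,0],[0,0,0.012],0.75],[[0,0,0],[0,0,0.012],0],[[0,0,0],[0,0,0.012],0],[[0,0,0],[0,0,0.012],0],[[0,0,0],[0,0,0.012],0],[[0,0,0],[0,0,0.012],0],[[0,0,0],[0,0,0.012],0]]'; python3 -m handwheel '[[[0,0,0],[0,0,-0.005],0],[[0,0,0],[0,0,-0.01],0],[[0,0,0],[0,0,-0.02],0],[[0,0,0],[0,0,-0.035],0],[[0,0,0],[0,0,-0.05],0],[[0,0,0],[0,0,-0.05],0],[[0,0,0],[0,0,-0.05],0]]';python3 rel.py 434.5 -153 210 -176.8
```

```text
time: 20.5
tool_pos: [481.3, 295.6, 111.8]
tcp_rot: [3.142, 0.0, -3.086]
contact_force: [0.3, -0.3, 1.4]
grip_width: 51.9
finger_force: 30.0
time: 21.2
tool_pos: [481.2, 295.6, 161.9]
tcp_rot: [3.141, 0.001, -3.086]
contact_force: [-0.2, 0.3, -2.8]
grip_width: 51.8
finger_force: 30.0
at [481.2 295.6 161.9] [ 1.7999e+02  3.0000e-02 -1.7680e+02] F [-0.2  0.3 -2.8] w 51.8
turn [0.0, 0.0, 0.0] shift [0.0716, -0.4453, -0.0482]
```

```bash
python3 -m handwheel '[[[0,0,0],[0.001,-0.006,-0.01],0],[[0,0,0],[0.003,-0.02,-0.025],0],[[0,0,0],[0.006,-0.04,-0.04],0],[[0,0,0],[0.012,-0.07,-0.048],0],[[0,0,0],[0.017,-0.105,-0.048],0],[[0,0,0],[0.023,-0.145,-0.048],0],[[0,0,0],[0.03,-0.185,-0.048],0],[[0,0,0],[0.036,-0.225,-0.048],0],[[0,0,0],[0.043,-0.265,-0.048],0],[[0,0,0],[0.049,-0.305,-0.048],0],[[0,0,0],[0.056,-0.345,-0.048],0],[[0,0,0],[0.062,-0.38,-0.048],0]]' >/dev/null; python3 -m handwheel '[[[0,0,0],[0.005,-0.03,0],0],[[0,0,0],[0.009,-0.05,0],0],[[0,0,0],[0.01,-0.06,0],0],[[0,0,0],[0.01,-0.065,0],0],[[0,0,0],[0.01,-0.065,0],0],[[0,0,0],[0.01,-0.065,0],0]]'; python3 rel.py 434.5 -153 69 -176.8; python3 tray.py; python3 vs.py top
```

```text
time: 23.0
tool_pos: [434.1, -152.0, 209.8]
tcp_rot: [3.141, -0.0, -3.085]
contact_force: [0.6, -0.4, -2.4]
grip_width: 51.7
finger_force: 30.0
at [ 434.1 -152.   209.8] [ 179.98   -0.   -176.75] F [ 0.6 -0.4 -2.4] w 51.7
turn [0.0, -0.0, 0.0] shift [-0.0004, -0.0011, 0.1408]
tray [ 298  175   78   63 2921] [ 566.7 -175.7  200.7  157.9   93.3]
tray [307 262  52  14 364] [ 402.1 -158.4  135.8   34.1   93.3]
rim [143, 162, 20, 21, 191] [647.1 299.2  51.4  50.5  45. ] z 156.0
rim [176, 190, 21, 20, 200] [572.4 210.5  51.5  48.3  89. ] z 156.0
```

```bash
python3 -m handwheel '[[[0,0,0],[0,0,0.03],0],[[0,0,0],[0,0,0.06],0],[[0,0,0],[0,0,0.09],0],[[0,0,0],[0,0,0.115],0],[[0,0,0],[0,0,0.13],0],[[0,0,0],[0,0,0.136],0],[[0,0,0],[0,0,0.14],0],[[0,0,0],[0,0,0.142],0],[[0,0,0],[0,0,0.142],0]]'; python3 rel.py 434.5 -153 67 -176.8
```

```text
time: 24.0
tool_pos: [434.5, -152.8, 68.2]
tcp_rot: [-3.141, 0.001, -3.085]
contact_force: [0.4, 0.5, -3.0]
grip_width: 52.1
finger_force: 30.0
at [ 434.5 -152.8   68.2] [-1.7996e+02  5.0000e-02 -1.7678e+02] F [ 0.4  0.5 -3. ] w 52.1
turn [-0.0, 0.1, 0.0] shift [0.0, -0.0002, 0.0012]
```

```bash
python3 -m handwheel '[[[0,0,0],[0,0,0.001],0],[[0,0,0],[0,0,0.0015],0],[[0,0,0],[0,0,0.0015],0],[[0,0,0],[0,0,0.0015],0.7],[[0,0,0],[0,0,0.0015],0.8],[[0,0,0],[0,0,0.0015],0.8],[[0,0,0],[0,0,0.0015],0.8],[[0,0,0],[0,0,0.0015],0.8]]'; python3 -m handwheel '[[[0,0,0],[0,0,-0.01],0.8],[[0,0,0],[0,0,-0.03],0.8],[[0,0,0],[0,0,-0.07],1],[[0,0,0],[0,0,-0.11],1],[[0,0,0],[0,0,-0.15],1],[[0,0,0],[0,0,-0.165],1],[[0,0,0],[0,0,-0.165],1]]'; python3 vs.py wrist 110; python3 vs.py top; python3 rel.py 572.4 210.8 230 -176.8
```

```text
time: 24.8
tool_pos: [434.1, -152.7, 66.2]
tcp_rot: [-3.142, -0.0, -3.086]
contact_force: [-0.5, -0.6, -0.6]
grip_width: 73.5
finger_force: 0.0
time: 25.5
tool_pos: [435.2, -153.3, 234.2]
tcp_rot: [-3.138, 0.005, -3.086]
contact_force: [-0.1, -0.4, -0.4]
grip_width: 91.9
finger_force: 0.0
rim [251, 178, 54, 54, 1303] [ 433.6 -152.6   53.4   52.2    3.3] z 112.0
rim [143, 162, 20, 21, 190] [647.1 299.2  51.4  50.5  45. ] z 156.0
rim [176, 189, 21, 21, 202] [5.736e+02 2.105e+02 5.110e+01 5.100e+01 5.000e-01] z 156.0
at [ 433.7 -152.5  230.9] [ 1.800e+02 -1.000e-02 -1.768e+02] F [-0.   0.2 -0.3] w 91.7
turn [0.0, -0.0, 0.0] shift [-0.1588, 0.355, 0.0009]
```

```bash
python3 -m handwheel '[[[0,0,0],[-0.016,0.035,0],1],[[0,0,0],[-0.034,0.077,0],1],[[0,0,0],[-0.053,0.118,0],1],[[0,0,0],[-0.07,0.16,0],1],[[0,0,0],[-0.09,0.2,0],1],[[0,0,0],[-0.108,0.24,0],1],[[0,0,0],[-0.126,0.28,0],1],[[0,0,0],[-0.144,0.32,0],1],[[0,0,0],[-0.159,0.355,0],1],[[0,0,0],[-0.159,0.355,0],1],[[0,0,0],[-0.159,0.355,0],1]]'; python3 vs.py wrist; python3 rel.py 573 211 112 -176.8
```

```text
time: 26.7
tool_pos: [572.1, 210.8, 228.8]
tcp_rot: [-3.14, -0.004, -3.084]
contact_force: [-0.1, -0.9, -0.1]
grip_width: 91.7
finger_force: 0.0
rim [244, 190, 66, 65, 1838] [573.4 211.4  53.4  53.4  48.3] z 157.0
at [572.2 210.  229.4] [-179.93   -0.19 -176.78] F [-0.1 -0.5  0.5] w 92.0
turn [-0.1, -0.2, 0.0] shift [-0.0013, 0.0011, 0.1174]
```

```bash
python3 -m handwheel '[[[0,0,0],[-0.001,0.001,0.03],1],[[0,0,0],[-0.001,0.001,0.06],1],[[0,0,0],[-0.001,0.001,0.09],1],[[0,0,0],[-0.001,0.001,0.11],1],[[0,0,0],[-0.001,0.001,0.118],1],[[0,0,0],[-0.001,0.001,0.118],1],[[0,0,0],[-0.001,0.001,0.118],0],[[0,0,0],[-0.001,0.001,0.118],0],[[0,0,0],[-0.001,0.001,0.118],0],[[0,0,0],[-0.001,0.001,0.118],0],[[0,0,0],[-0.001,0.001,0.118],0],[[0,0,0],[-0.001,0.001,0.118],0]]'; python3 -m handwheel '[[[0,0,0],[0,0,0],0],[[0,0,0],[0,0,0],0],[[0,0,0],[0,0,-0.005],0],[[0,0,0],[0,0,-0.01],0],[[0,0,0],[0,0,-0.02],0],[[0,0,0],[0,0,-0.035],0],[[0,0,0],[0,0,-0.06],0],[[0,0,0],[0,0,-0.08],0],[[0,0,0],[0,0,-0.1],0],[[0,0,0],[0,0,-0.1],0]]';python3 rel.py 517.7 -208.3 210 -176.8
```

```text
time: 27.95
tool_pos: [574.1, 211.6, 113.4]
tcp_rot: [-3.141, 0.0, -3.086]
contact_force: [0.2, -0.5, 0.5]
grip_width: 52.0
finger_force: 30.0
time: 28.95
tool_pos: [575.4, 212.0, 216.8]
tcp_rot: [3.141, 0.006, -3.086]
contact_force: [1.1, -0.2, -2.8]
grip_width: 51.6
finger_force: 30.0
at [575.4 212.  216.8] [ 179.94    0.37 -176.79] F [ 1.1 -0.2 -2.8] w 51.6
turn [0.1, 0.4, 0.0] shift [0.0812, -0.4165, 0.0059]
```

```bash
python3 -m handwheel '[[[0,0,0],[0.002,-0.01,0],0],[[0,0,0],[0.006,-0.03,0],0],[[0,0,0],[0.012,-0.06,0],0],[[0,0,0],[0.02,-0.1,0],0],[[0,0,0],[0.027,-0.14,0],0],[[0,0,0],[0.035,-0.18,0],0],[[0,0,0],[0.043,-0.22,0],0],[[0,0,0],[0.05,-0.26,0],0],[[0,0,0],[0.058,-0.3,0],0],[[0,0,0],[0.066,-0.34,0],0],[[0,0,0],[0.073,-0.375,0],0],[[0,0,0],[0.078,-0.4,0],0]]' >/dev/null; python3 -m handwheel '[[[0,0,0],[0.002,-0.012,0],0],[[0,0,0],[0.003,-0.017,0],0],[[0,0,0],[0.003,-0.017,0.02],0],[[0,0,0],[0.003,-0.017,0.05],0],[[0,0,0],[0.003,-0.017,0.08],0],[[0,0,0],[0.003,-0.017,0.1],0],[[0,0,0],[0.003,-0.017,0.12],0],[[0,0,0],[0.003,-0.017,0.13],0],[[0,0,0],[0.003,-0.017,0.138],0],[[0,0,0],[0.003,-0.017,0.138],0]]'; python3 rel.py 517.7 -208.3 69 -176.8
```

```text
time: 31.15
tool_pos: [516.2, -208.6, 74.6]
tcp_rot: [3.141, -0.001, -3.085]
contact_force: [-0.7, 0.1, -2.7]
grip_width: 52.3
finger_force: 30.0
at [ 516.2 -208.6   74.6] [ 1.7996e+02 -6.0000e-02 -1.7676e+02] F [-0.7  0.1 -2.7] w 52.3
turn [0.0, -0.1, 0.0] shift [-0.0015, 0.0002, 0.0056]
```

```bash
python3 -m handwheel '[[[0,0,0],[-0.001,0,0.003],0],[[0,0,0],[-0.001,0,0.005],0],[[0,0,0],[-0.001,0,0.006],0],[[0,0,0],[-0.001,0,0.006],0]]';  python3 -m handwheel '[[[0,0,0],[0,0,0.0005],0.7],[[0,0,0],[0,0,0.0005],0.8],[[0,0,0],[0,0,0.0005],0.8],[[0,0,0],[0,0,0.0005],0.8],[[0,0,0],[0,0,0.0005],0.8],[[0,0,0],[0,0,-0.01],0.8],[[0,0,0],[0,0,-0.03],0.8],[[0,0,0],[0,0,-0.07],1],[[0,0,0],[0,0,-0.11],1],[[0,0,0],[0,0,-0.15],1],[[0,0,0],[0,0,-0.165],1],[[0,0,0],[0,0,-0.165],1]]'; python3 vs.py wrist 110; python3 vs.py top; python3 rel.py 647 299 230 -176.8
```

```text
time: 31.55
tool_pos: [517.5, -209.3, 69.4]
tcp_rot: [-3.141, 0.0, -3.086]
contact_force: [-0.8, -0.6, -2.3]
grip_width: 51.8
finger_force: 30.0
time: 32.75
tool_pos: [518.5, -209.8, 237.8]
tcp_rot: [-3.138, 0.006, -3.086]
contact_force: [-0.9, 0.1, -0.2]
grip_width: 91.7
finger_force: 0.0
rim [315, 90, 58, 61, 1528] [ 433.9 -152.5   53.7   53.2    5. ] z 112.0
rim [251, 176, 54, 53, 1266] [ 515.3 -209.2   52.9   52.7    3.3] z 112.0
rim [143, 162, 20, 21, 188] [647.1 299.2  51.3  50.5  44.9] z 156.0
at [ 517.1 -209.   233.9] [ 1.7999e+02 -2.0000e-02 -1.7679e+02] F [ 0.8  0.1 -0.2] w 91.9
turn [0.0, -0.0, 0.0] shift [-0.1581, 0.4999, 0.004]
```

```bash
python3 -m handwheel '[[[0,0,0],[-0.014,0.045,0.003],1],[[0,0,0],[-0.028,0.09,0.003],1],[[0,0,0],[-0.042,0.135,0.003],1],[[0,0,0],[-0.056,0.18,0.003],1],[[0,0,0],[-0.071,0.225,0.003],1],[[0,0,0],[-0.085,0.27,0.003],1],[[0,0,0],[-0.1,0.315,0.003],1],[[0,0,0],[-0.114,0.36,0.003],1],[[0,0,0],[-0.128,0.405,0.003],1],[[0,0,0],[-0.142,0.45,0.003],1],[[0,0,0],[-0.158,0.5,0.003],1],[[0,0,0],[-0.158,0.5,0.003],1]]' >/dev/null; python3 -m handwheel '[[[0,0,0],[0,0,0],1],[[0,0,0],[0,0,0],1]]'; python3 vs.py wrist; python3 rel.py 646.5 299 112 -176.8
```

```text
time: 34.25
tool_pos: [646.8, 297.8, 229.7]
tcp_rot: [-3.14, -0.002, -3.086]
contact_force: [0.4, -0.1, 0.0]
grip_width: 91.5
finger_force: 0.0
rim [247, 188, 66, 65, 1850] [647.  300.4  53.6  53.4  48.3] z 157.0
at [647.1 297.4 230.4] [-1.7995e+02 -9.0000e-02 -1.7688e+02] F [ 0.1 -0.1 -0.3] w 92.2
turn [-0.1, -0.1, -0.1] shift [0.0003, 0.0017, 0.1184]
```

```bash
python3 -m handwheel '[[[0,0,0],[0,0.002,0.03],1],[[0,0,0],[0,0.002,0.06],1],[[0,0,0],[0,0.002,0.09],1],[[0,0,0],[0,0.002,0.11],1],[[0,0,0],[0,0.002,0.118],1],[[0,0,0],[0,0.002,0.118],1],[[0,0,0],[0,0.002,0.118],0],[[0,0,0],[0,0.002,0.118],0],[[0,0,0],[0,0.002,0.118],0],[[0,0,0],[0,0.002,0.118],0],[[0,0,0],[0,0.002,0.118],0],[[0,0,0],[0,0.002,0.118],0]]'; python3 -m handwheel '[[[0,0,0],[0,0,0],0],[[0,0,0],[0,0,0],0],[[0,0,0],[0,0,-0.005],0],[[0,0,0],[0,0,-0.01],0],[[0,0,0],[0,0,-0.02],0],[[0,0,0],[0,0,-0.035],0],[[0,0,0],[0,0,-0.06],0],[[0,0,0],[0,0,-0.08],0],[[0,0,0],[0,0,-0.1],0],[[0,0,0],[0,0,-0.1],0]]';python3 rel.py 594 -144 210 -176.8
```

```text
time: 35.5
tool_pos: [647.2, 300.9, 113.4]
tcp_rot: [3.142, 0.0, -3.086]
contact_force: [-0.6, -0.8, 1.1]
grip_width: 51.6
finger_force: 30.0
time: 36.5
tool_pos: [648.5, 301.4, 217.5]
tcp_rot: [3.14, 0.007, -3.086]
contact_force: [-0.3, 0.4, -2.7]
grip_width: 51.8
finger_force: 30.0
at [648.5 301.4 217.5] [ 179.9     0.39 -176.8 ] F [-0.3  0.4 -2.7] w 51.8
turn [0.1, 0.4, 0.0] shift [0.0793, -0.4416, 0.0062]
```

```bash
python3 -m handwheel '[[[0,0,0],[0.002,-0.01,0],0],[[0,0,0],[0.005,-0.03,0],0],[[0,0,0],[0.011,-0.06,0],0],[[0,0,0],[0.018,-0.1,0],0],[[0,0,0],[0.025,-0.14,0],0],[[0,0,0],[0.032,-0.18,0],0],[[0,0,0],[0.04,-0.22,0],0],[[0,0,0],[0.047,-0.26,0],0],[[0,0,0],[0.054,-0.3,0],0],[[0,0,0],[0.061,-0.34,0],0],[[0,0,0],[0.068,-0.38,0],0],[[0,0,0],[0.075,-0.42,0],0]]' >/dev/null; python3 -m handwheel '[[[0,0,0],[0.003,-0.015,0],0],[[0,0,0],[0.004,-0.022,0],0],[[0,0,0],[0.004,-0.022,0.02],0],[[0,0,0],[0.004,-0.022,0.05],0],[[0,0,0],[0.004,-0.022,0.08],0],[[0,0,0],[0.004,-0.022,0.1],0],[[0,0,0],[0.004,-0.022,0.12],0],[[0,0,0],[0.004,-0.022,0.13],0],[[0,0,0],[0.004,-0.022,0.138],0],[[0,0,0],[0.004,-0.022,0.138],0]]'; python3 rel.py 594 -144 69 -176.8
```

```text
time: 38.7
tool_pos: [592.6, -144.2, 74.4]
tcp_rot: [3.141, -0.001, -3.085]
contact_force: [-0.3, 0.1, -2.9]
grip_width: 52.1
finger_force: 30.0
at [ 592.6 -144.2   74.4] [ 1.7996e+02 -8.0000e-02 -1.7676e+02] F [-0.3  0.1 -2.9] w 52.1
turn [0.0, -0.1, 0.0] shift [-0.0015, 0.0001, 0.0054]
```

```bash
python3 -m handwheel '[[[0,0,0],[-0.001,0,0.003],0],[[0,0,0],[-0.001,0,0.005],0],[[0,0,0],[-0.001,0,0.006],0],[[0,0,0],[-0.001,0,0.006],0]]';  python3 -m handwheel '[[[0,0,0],[0,0,0.0005],0.7],[[0,0,0],[0,0,0.0005],0.8],[[0,0,0],[0,0,0.0005],0.8],[[0,0,0],[0,0,0.0005],0.8],[[0,0,0],[0,0,0.0005],0.8],[[0,0,0],[0,0,-0.01],0.8],[[0,0,0],[0,0,-0.03],0.8],[[0,0,0],[0,0,-0.07],1],[[0,0,0],[0,0,-0.11],1],[[0,0,0],[0,0,-0.15],1],[[0,0,0],[0,0,-0.165],1],[[0,0,0],[0,0,-0.165],1]]'; python3 vs.py wrist 110; python3 vs.py top;python3 - <<'E'
from meas import *
c=cap('top'); save(c,'t7.png'); H=hsv(c)
m=rng(H,(18,150,50),(35,255,255)); m[:,:270]=0; m[:135]=0;m[330:]=0
print('tray',rect(c,m,45))
for q in comp(rng(H,(5,180,150),(20,255,255)),40): print('orange',q[1].tolist(),rect(c,q[0],96))
E
python3 rel.py 650 21 230 -176.8
```

```text
time: 39.1
tool_pos: [594.0, -144.9, 69.4]
tcp_rot: [-3.141, 0.0, -3.086]
contact_force: [-0.2, -0.6, -2.8]
grip_width: 51.9
finger_force: 30.0
time: 40.3
tool_pos: [595.2, -145.2, 238.2]
tcp_rot: [-3.139, 0.006, -3.086]
contact_force: [0.8, 1.0, -1.0]
grip_width: 91.8
finger_force: 0.0
rim [248, 0, 62, 62, 1621] [ 438.6 -152.4   53.    49.    93.2] z 112.0
rim [184, 89, 58, 60, 1530] [ 516.  -209.4   53.4   52.7   92.7] z 112.0
rim [251, 176, 54, 54, 1272] [ 593.4 -144.8   53.4   52.8   48.1] z 112.0
tray [ 548.2 -428.5  829.   429.9   77.8]
orange [259, 144, 7, 22, 86] [698.3  21.4  57.5  12.5 172.5]
orange [510, 272, 21, 9, 50] [ 364.2 -654.8   60.2   15.2  100.8]
orange [514, 296, 22, 8, 59] [ 295.9 -666.5   62.2   17.    95.5]
at [ 593.2 -144.5  233. ] [ 1.7995e+02 -1.2000e-01 -1.7680e+02] F [ 0.1  0.3 -1.5] w 91.4
turn [0.0, -0.1, 0.0] shift [-0.0659, 0.1621, 0.003]
```

View pics/t7.png

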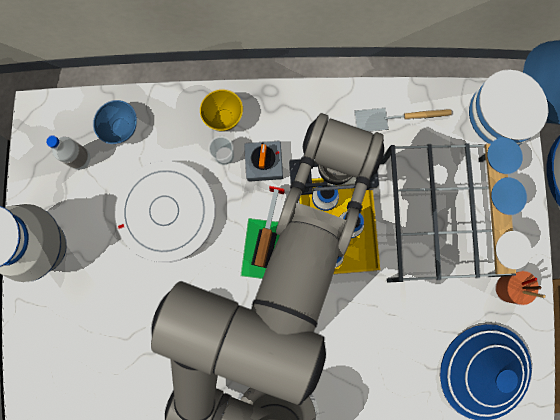

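The wheel is empty and all three vases stand in the tray; their rims show at z=112 in the wrist view. The tumbler is at (221,150) and the timer knob at (262,155). Next I'll hover over the timer.

```bash
python3 rel.py 694 21 230 172.5; python3 -m handwheel '[[[0,0,3],[-0.02,0.03,0],0.4],[[0,0,6],[-0.04,0.06,0],0.4],[[0,0,10.7],[-0.06,0.095,0],0.4],[[0,0,10.7],[-0.08,0.13,0],0.4],[[0,0,10.7],[-0.1,0.16,0],0.4],[[0,0,10.7],[-0.11,0.16,0],0.4],[[0,0,10.7],[-0.11,0.16,0],0.4],[[0,0,10.7],[-0.11,0.16,0],0.4],[[0,0,10.7],[-0.11,0.16,0],0.4]]'; python3 rel.py 698 21 110 172.5
python3 - <<'E'
from meas import *
c=cap('wrist'); save(c,'w8.png'); H=hsv(c)
for q in comp(rng(H,(5,180,120),(20,255,255)),100): print('orange',q[1].tolist(),rect(c,q[0],96))
for q in comp(rng(H,(0,180,80),(3,255,255))|rng(H,(174,150,80),(180,255,255)),8): print('red',q[1].tolist(),rect(c,q[0],50))
E
```

```text
at [ 593.2 -144.5  233. ] [ 1.7995e+02 -1.2000e-01 -1.7680e+02] F [ 0.1  0.3 -1.5] w 91.4
turn [0.0, -0.1, 10.7] shift [-0.1099, 0.1597, 0.0029]
time: 41.35
tool_pos: [694.1, 20.2, 233.5]
tcp_rot: [-3.141, -0.002, 3.01]
contact_force: [-0.3, 0.1, 0.8]
grip_width: 37.2
finger_force: 0.0
at [694.1  20.2 233.5] [-1.7998e+02 -9.0000e-02  1.7244e+02] F [-0.3  0.1  0.8] w 37.2
turn [-0.0, -0.1, -0.1] shift [-0.0039, 0.0013, 0.1235]
orange [232, 0, 24, 10, 211] [509.   15.2  20.5   7.3  82. ]
orange [272, 177, 14, 59, 706] [696.7  22.   61.3  13.5 172.2]
red [216, 124, 41, 9, 222] [612.5 -14.4  45.1   6.   76.1]
red [244, 213, 10, 9, 47] [715.4 -16.8  10.9   6.1 114.4]
```

View pics/w8.png

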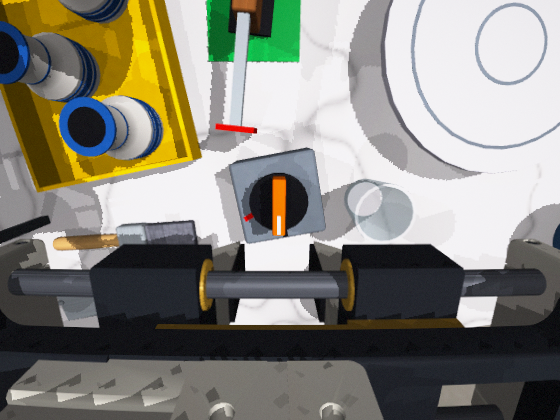

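The knob is at (279,205), pointing down-image with yaw −7.8°, and the red mark is at (249,217), about −64.5°. The remaining turn is about 57° clockwise. The tumbler at (385,212) and the brush at (125,237) are both clear of the half-open fingers.

```bash
python3 -m handwheel '[[[0,0,0],[-0.0025,0.002,0.04],0.4],[[0,0,0],[-0.0025,0.002,0.08],0.4],[[0,0,0],[-0.0025,0.002,0.12],0.4],[[0,0,0],[-0.0025,0.002,0.14],0.4],[[0,0,0],[-0.0025,0.002,0.155],0.4],[[0,0,0],[-0.0025,0.002,0.16],0.4],[[0,0,0],[-0.0025,0.002,0.16],0.4],[[0,0,0],[-0.0025,0.002,0.16],0],[[0,0,0],[-0.0025,0.002,0.16],0],[[0,0,0],[-0.0025,0.002,0.16],0],[[0,0,0],[-0.0025,0.002,0.16],0],[[0,0,0],[-0.0025,0.002,0.16],0]]'; python3 rel.py 697 22 62 172.2
```

```text
time: 42.6
tool_pos: [697.9, 22.0, 74.9]
tcp_rot: [-3.141, 0.001, 3.01]
contact_force: [-0.0, -3.7, 2.1]
grip_width: 13.9
finger_force: 30.0
at [697.9  22.   74.9] [-1.7994e+02  8.0000e-02  1.7249e+02] F [-0.  -3.7  2.1] w 13.9
turn [-0.1, 0.1, 0.3] shift [0.001, -0.0001, 0.0129]
```

```bash
python3 -m handwheel '[[[0,0,0],[0,-0.0005,0.002],0],[[0,0,0],[0,-0.0005,0.004],0],[[0,0,0],[0,-0.0005,0.006],0],[[0,0,0],[0,-0.0005,0.008],0],[[0,0,0],[0,-0.0005,0.008],0],[[0,0,0],[0,-0.0005,0.008],0]]'; python3 rel.py 697 22 62 172.2
```

```text
time: 43.2
tool_pos: [698.0, 21.9, 67.1]
tcp_rot: [-3.141, 0.002, 3.011]
contact_force: [-0.7, -3.1, 8.0]
grip_width: 13.9
finger_force: 30.0
at [698.   21.9  67.1] [-1.7998e+02  9.0000e-02  1.7250e+02] F [-0.7 -3.1  8. ] w 13.9
turn [-0.0, 0.1, 0.3] shift [0.001, -0.0001, 0.0051]
```

```bash
python3 -m handwheel '[[[0,0,5],[0,0,0],0],[[0,0,11],[0,0,0],0],[[0,0,17],[0,0,0],0],[[0,0,23],[0,0,0],0],[[0,0,29],[0,0,0],0],[[0,0,35],[0,0,0],0],[[0,0,41],[0,0,0],0],[[0,0,47],[0,0,0],0],[[0,0,53],[0,0,0],0],[[0,0,57],[0,0,0],0],[[0,0,57],[0,0,0],0],[[0,0,57],[0,0,0],0]]'; python3 rel.py 697 22 75 115.2
python3 - <<'E'
from plant import get_obs; print(get_obs()['moment'])
E
```

```text
time: 44.4
tool_pos: [698.3, 22.2, 67.3]
tcp_rot: [3.14, 0.001, 2.016]
contact_force: [-0.7, -2.6, 7.7]
grip_width: 13.8
finger_force: 30.0
at [698.3  22.2  67.3] [1.7988e+02 8.0000e-02 1.1550e+02] F [-0.7 -2.6  7.7] w 13.8
turn [0.1, 0.1, 0.3] shift [0.0004, -0.0013, -0.0077]
[-0.43236402 -0.12359444 -0.02223142]
```

Pressed and turned. I'll let it rise, release, lift and check.

```bash
python3 -m handwheel '[[[0,0,0],[0,0,-0.003],0],[[0,0,0],[0,0,-0.006],0],[[0,0,0],[0,0,-0.008],0],[[0,0,0],[0,0,-0.008],0],[[0,0,0],[0,0,-0.008],0.4],[[0,0,0],[0,0,-0.008],0.4],[[0,0,0],[0,0,-0.008],0.4],[[0,0,0],[0,0,-0.008],0.4],[[0,0,0],[0,0,-0.03],0.4],[[0,0,0],[0,0,-0.07],0.4],[[0,0,0],[0,0,-0.12],0.4],[[0,0,0],[0,0,-0.16],0.4]]' >/dev/null;  python3 -m handwheel '[[[0,0,-57],[0,0,-0.03],0.4],[[0,0,-57],[0,0,-0.03],0.4],[[0,0,-57],[0,0,-0.03],0.4],[[0,0,-57],[0,0,-0.03],0.4],[[0,0,-57],[0,0,-0.03],0.4],[[0,0,-57],[0,0,-0.03],0.4],[[0,0,-57],[0,0,-0.03],0.4],[[0,0,-57],[0,0,-0.03],0.4]]'
python3 - <<'E'
from meas import *
c=cap('wrist'); save(c,'w9.png'); H=hsv(c)
for q in comp(rng(H,(5,180,120),(20,255,255)),100): print('orange',q[1].tolist(),rect(c,q[0],96),np.median(bydepth(c,np.argwhere(q[0])[:,::-1])[:,2]).round(1))
for q in comp(rng(H,(0,180,80),(3,255,255))|rng(H,(174,150,80),(180,255,255)),8): print('red',q[1].tolist(),rect(c,q[0],50),onplane(c,q[2],50).round(1))
m=rng(H,(95,20,60),(120,110,190)); m[:120]=0; m[250:]=0
for q in comp(m,800): print('box',q[1].tolist(),rect(c,q[0],50))
E
python3 vs.py top 110
cd pics; python3 -c "
import cv2;i=cv2.imread('w9.png')[90:250,100:440];cv2.imwrite('w9c.png',cv2.resize(i,None,fx=2.3,fy=2.3,interpolation=cv2.INTER_CUBIC))"
```

```text
time: 46.4
tool_pos: [697.3, 22.4, 255.9]
tcp_rot: [3.142, -0.001, 3.012]
contact_force: [0.2, 0.3, -1.3]
grip_width: 36.8
finger_force: 0.0
orange [233, 0, 23, 16, 306] [506.3  16.   21.2  13.2  82.1] 75.0
orange [251, 179, 51, 40, 616] [697.3  21.8  59.9  15.6 117. ] 96.9
red [217, 122, 39, 9, 187] [612.3 -14.5  45.3   5.8  76.2] [[612.4 -14.4  50. ]]
red [244, 206, 7, 8, 35] [715.2 -16.9  11.1   5.4 127.6] [[715.4 -17.1  50. ]]
box [230, 145, 91, 90, 3777] [696.5  22.  100.8  99.1   2.8]
box [126, 214, 73, 31, 1050] [ 727.1 -133.5   97.5   38.5   85.3]
rim [317, 182, 21, 21, 203] [ 592.5 -146.1   51.9   51.2  133.8] z 111.0
rim [343, 211, 21, 21, 196] [ 515.9 -210.5   51.6   51.5  178.8] z 111.0
rim [322, 243, 21, 21, 192] [ 435.2 -154.3   50.9   50.8   88.7] z 111.0
```

View pics/w9c.png

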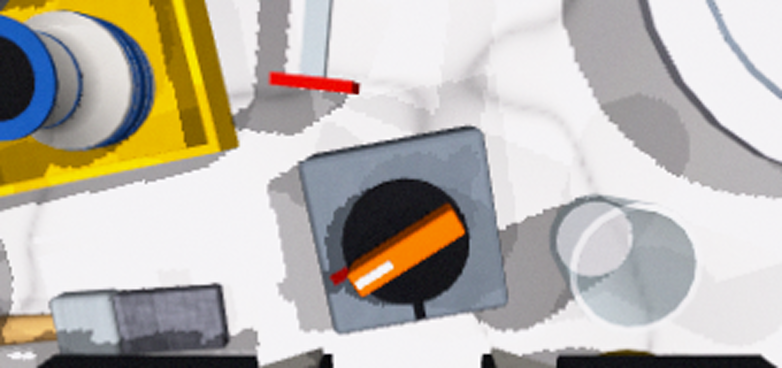

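The pointer sits at the red mark (crop (340,278)). I put the turn at about 1.16 rad, and the knob is back up at 96–97 mm. The tumbler and brush are in place, and the vases are upright in the tray. I'm handing the job in.

```bash
python3 -c "
from plant import close_job; print(close_job())"
```

```text
the job is handed in; nothing more can be done
None
```

I've handed the job in and no verdict came back; by my camera checks the tray is clear of the rack, the hook stands on its mat, all three vases are upright in the tray, and the knob is on the red mark (about 1.16 rad) and sprung up.

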